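# Check the container's drop front, then hold its lid open

### The arm

A 6-joint arm with a two-finger parallel gripper is mounted at the origin on the work surface. World frame = base frame: x ahead of the robot, y to its left, z up, the work surface at z = 0. Lengths are in m, angles in rad, forces in N, time in s.
With the tool pointing down it reaches from about 0.35 to 0.975 m from the base axis. Payload 4.9 kg.
Tool frame: the origin (TCP) lies at the very end of the fingers, on their centre line; the grasp point (between the pads) lies 19 mm behind it (ctrl.grip_point_offset is the distance from the TCP to the grasp point, in m); z points along the fingers, y is the line along which they close (so a half turn about z gives the same grasp; the last joint's range is limited). The gripper opens to 85 mm and grips with 20 to 120 N. Pads are 22 mm wide; open, the fingers measure 114 mm over their backs; the gripper's body (76 mm by 85 mm) begins 54 mm behind the grasp point. The pads swing forward as they close: fully open they stand 13 mm farther back than shut.
Start: joints at [-1.354, 0.053, 1.613, -0, 1.476, -0.119], TCP at [0.206, -0.59, 0.231] pointing down, gripper open.
Joint ranges: [-3.01, 3.01], [-1.01, 2.22], [0.06, 2.58], [-1.02, 4.17], [0.09, 2.62], [-3.14, 3.14]. Speed limits (rad/s): [2.57, 2.57, 3.14, 3.14, 3.14, 3.14].

### API

Orientations are given as a rotation vector (axis times angle).
In Python, from station import ctrl gives the robot as it stands.
- The arm moves only by the tool send_rows, never from a script. Its argument "rows" is a list of rows, each a list of 3 entries, a list of its own where there are three numbers: the finger opening in cm, from 0 to 8.54, then the shift along the tool's x, y, z in cm, then the turn about the tool's z in degrees. A call has 1 to 10 rows; each row shifts and turns the commanded pose from where the row before left it, along the tool's axes as they then stand; what a row does not reach is not made up. A row lasts 1/8 s, in which the tool goes at most 62.5 mm and 10.7 degrees, less where a joint would pass 70% of its speed; a pose out of reach is approached as far as the arm can. A call with a gripper value outside its range is refused whole. The fingers move at their own pace and stop on an object; "newtons" is the grip in N (left out, the last holds). Time passes only in rows, so rows that do not move let the fingers close. It gives the time, the measured TCP pose, the force, the opening and the grip force at its end, in the units of the state.
- ctrl.get_obs(): the state, without advancing time (a new reading comes with each control period).
- ctrl.get_image(name): name is "side" or "top" or "wrist"; returns a dict with "frame" (420x560x3 uint8, red, green, blue), "range_z" (420x560 float32, m along the optical axis (not along the pixel's ray), 0 where there is no reading), "fx", "fy", "cx", "cy" (pixels), "k1" (the pictures are not rectified: a ray, as slopes to the right and down, at radius r is drawn at 1 + k1 r^2 times it, then the intrinsics apply), "cam_to_world" (4x4, takes a point from camera to world coordinates). Camera axes: x right, y down, z forward; pixel columns grow to the right and rows downward; lengths in m; the calibration is good to about 2 mm. A picture is of the moment at which its call begins.
- ctrl.finish_job(): hands the job in; it is judged then, once.
The state is a dict: "t": time; "q": joint angles; "dq": joint speeds; "effort": joint torques, N m; "tool_pos": TCP position; "tool_rot": TCP orientation; "contact_force": force on the tool from outside, world axes, zero at the start; "wrist_torque": the same for the moment, N m; "opening": finger opening in m; "grip_force": force on a finger pad.
Only numpy, scipy, OpenCV 4.12 (cv2) and the standard library are available. Lean on these libraries where they do the work, as an engineer would, in place of code of your own. Each camera call takes 0.05 s, during which the arm holds its last target. There are 200 camera calls.

### The job

The lidded stock container bolted to the bench is being checked before it is restocked. Pull its bottom-hinged drop front all the way down to its stop, push it back up until it is fully home, and only then lift the lid to 40 degrees from closed and hold it there, still, for the stock count. The lid falls shut by itself, so finish while the gripper is still holding it at that angle, and leave the other things on the bench and in the container where they are; each moving part has its own steel bar to take it by.

Things in the scene. Friction and masses are not known exactly. Their poses are not given: they have to be found in the camera images.
- box: blue plastic stock container fixed to the bench, 200 deep (x) x 300 wide (y) x 140 high. Origin: on the bench under the middle of its front edge (towards the robot). x from front to back, y to the left, z up; turned about z by up to 13 degrees. When shut, two steel bars stand side by side over the front edge, 185 up: the front's bar on the left (+y), the lid's on the right (-y)
- front_hinge (a point): middle of the drop front's hinge line, fixed on the container at its front, 30 above the bench; the line runs along the container's y axis
- front_bar (a point): middle of the front's round steel bar: 12 thick, 100 long along the container's y, the middle 85 free all round; always 70 to the left (+y) of the hinge point. With the front home it is 30 in front of (container -x) and 155 above the hinge line; fully down, 144 in front and 66 above. The front's panel is 6 thick, 286 wide, ends 110 from the hinge line
- front (a joint): angle of the drop front in rad: 0 fully home (upright), growing as its top comes towards the robot and down; 0.95 is the stop, fully down. A stiff friction hinge: it stays where it is left and takes about 2 N at the bar to move. At the start it stands ajar, 0.1 to 0.45
- lid_hinge (a point): middle of the lid's hinge line, fixed on the container at its back (200 behind the container's origin), 140 above the bench; the line runs along the container's y axis
- lid_bar (a point): middle of the lid's round steel bar: 12 thick, 100 long along the container's y, the middle 85 free all round; always 70 to the right (-y) of the hinge point. Lid shut: 225 in front of (container -x) and 45 above the hinge line, 25 in front of the lid's edge, 32 clear above its top; at 40 degrees: 143 in front, 179 above. Lid plate 200 x 310 x 6, 0.25 to 0.5 kg
- lid (a joint): angle of the lid in rad: 0 shut (level), growing as it is lifted; 0.698 is 40 degrees; stop at 1.35. The hinge is free and the lid falls shut from any angle
- collar_mid (a point): middle of a steel collar, 60 diameter, 30 high, lying inside the container on its floor; leave alone
- bin: small open blue bin 130 x 100 x 60 high right of the container, origin at the middle of its underside; leave alone
- tape: roll of tape, 100 diameter, 50 high, lying flat left of the container, origin at the middle of its underside; leave alone
- jar: screw-topped jar, 70 diameter, 90 high, in front of the container on its left, origin at the middle of its underside; leave alone
- bracket: galvanised angle bracket, 92 x 45 x 60 high, in front of the container on its right, origin under its foot plate; leave alone

How it is judged:
On the way, in this order (a step that is already met when the one before it is completed fails the run):
1. the drop front is pulled fully down, with the lid still shut (value of joint front above 0.87 rad and value of joint lid below 0.12 rad), for 0.1 s.
2. the drop front is pushed back up fully home, with the lid still shut (value of joint front below 0.06 rad and value of joint lid below 0.12 rad), for 0.2 s.
At the end, for the whole second after the job is handed in: The fingers hold the lid (contact force above 0.5 N) at 40 degrees, within 6 degrees either way, at rest (below 0.1 rad/s), the drop front is home (below 0.08 rad), no other thing touches the lid, and the other things lie within 40 mm of where they were (value of joint lid between 0.593 and 0.803 rad and velocity of joint lid between -0.1 and 0.1 rad/s and contact force between lid and the fingers above 0.5 N and value of joint front below 0.08 rad and distance of each of collar_mid, bin, tape, jar, bracket from where it was at the start of the episode below 0.04 m and contact force between lid and bin below 0.05 N and contact force between lid and tape below 0.05 N and contact force between lid and jar below 0.05 N and contact force between lid and bracket below 0.05 N); the arm keeps its last pose, push and grip.
It fails at once if a thing standing by on the bench or lying in the container is moved more than 40 mm (distance of any of collar_mid, bin, tape, jar, bracket from where it was at the start of the episode above 0.04 m).
It also fails if it takes over 54 s, if anything falls off the work surface, if the arm or the gripper's body presses on something with over 40 N, if the wrist force passes 120 N, or if a joint passes its speed limit or range.

## Working session

There is one attempt and no reset: what is moved stays moved. The work goes in short steps, Python scripts to look and compute and a tool call to move; the robot and the scene stay as the last step left them, time stands still between calls to the robot, and variables do not carry over. Pictures are saved under pics/ and viewed, at most 10 in all, crops included, and the job is handed in when it is done.

Besides the shell and the picture viewer there is one more tool, called as name([rows], argument=value, ...), one row to a line, values as JSON. send_rows: Moves the arm, as the interface text tells. Its arguments: {"type":"object","properties":{"rows":{"type":"array","items":{"type":"array"}},"newtons":{"type":"number"}},"required":["rows"]}

```bash
mkdir -p pics; ls; cat > h.py <<'E'
import numpy as np, cv2
from station import ctrl
def cloud(im):
    z=im["range_z"].astype(float); h,w=z.shape
    K=np.array([[im["fx"],0,im["cx"]],[0,im["fy"],im["cy"]],[0,0,1]])
    u,v=np.meshgrid(np.arange(w),np.arange(h))
    xd=(u-im["cx"])/im["fx"]; yd=(v-im["cy"])/im["fy"]; x,y=xd.copy(),yd.copy()
    for _ in range(8):
        s=1+im["k1"]*(x*x+y*y); x,y=xd/s,yd/s
    P=np.stack([x*z,y*z,z],-1); T=np.array(im["cam_to_world"])
    W=P@T[:3,:3].T+T[:3,3]; W[z<=0]=np.nan
    return W
E
python3 - <<'E'
from h import *
ob=ctrl.get_obs(); print(ob["t"],ob["tool_pos"],ob["tool_rot"],ob["contact_force"],ob["opening"],ctrl.grip_point_offset)
for n in("top","side"):
    im=ctrl.get_image(n); cv2.imwrite(f"pics/{n}0.png",im["frame"][...,::-1]); np.save(n+"0.npy",cloud(im)); np.save(n+"0f.npy",im["frame"])
    print(n,np.round(im["cam_to_world"],3).tolist(),im["fx"],(im["range_z"]>0).mean())
E
```

```text
pics
0.0 [ 0.20581326 -0.58947155  0.23008298] [-3.09538022e+00 -5.24650400e-01  1.37783915e-04] [-0.1764502   1.17051432 -0.49217913] 0.08557360484525611 0.0187
top [[-0.004, -0.996, 0.092, 0.484], [-1.0, 0.004, 0.001, 0.023], [-0.001, -0.092, -0.996, 1.265], [0.0, 0.0, 0.0, 1.0]] 527.9602455433705 0.9958886054421768
side [[-0.718, -0.42, 0.554, -0.08], [-0.696, 0.449, -0.561, 0.71], [-0.014, -0.788, -0.615, 0.862], [0.0, 0.0, 0.0, 1.0]] 506.8013176164129 0.9957525510204082
```

View pics/top0.png

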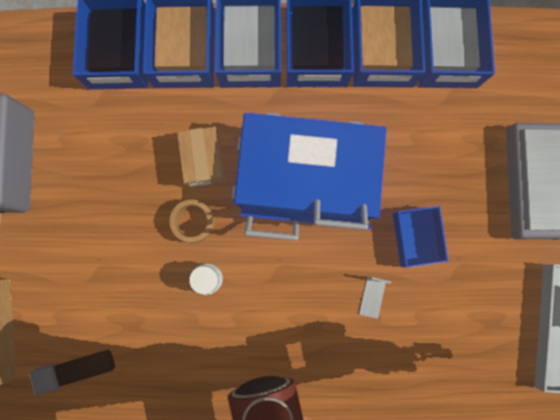

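View pics/side0.png

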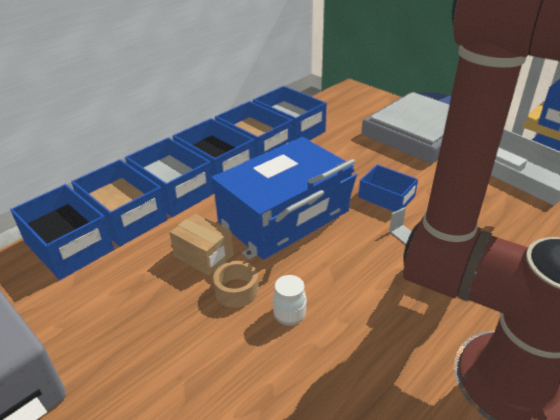

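The top view shows the blue lid at cols 236-386, rows 115-222, the lid bar near (341,224) and the front bar near (272,236). The jar is at (206,280), the bracket at (373,297), the tape at (190,221) and the bin at (421,237). The side view shows the same layout, with the front ajar.

```bash
python3 - <<'E'
from h import *
W=np.load("top0.npy"); f=np.load("top0f.npy").astype(int)
r,g,b=f[...,0],f[...,1],f[...,2]
roi=np.zeros(r.shape,bool); roi[105:250,225:395]=1
blue=(b>100)&(b>r+60)
Z=W[...,2]
m=(roi&blue&(Z>.13)&(Z<.16)).astype(np.uint8)
m=cv2.morphologyEx(m,cv2.MORPH_OPEN,np.ones((5,5),np.uint8))
p=W[m>0]; print("lid z",np.nanmedian(p[:,2]),len(p))
rc=cv2.minAreaRect(p[:,:2].astype(np.float32)); print(rc, cv2.boxPoints(rc))
for nm,(r0,r1,c0,c1) in dict(front=(225,245,245,300),lid=(198,232,312,370)).items():
    grey=(abs(r-b)<45)&(r>80)
    mm=np.zeros(r.shape,bool); mm[r0:r1,c0:c1]=1; mm&=grey&(Z>.12)
    q=W[mm]; print(nm,len(q),np.percentile(q[:,2],[5,25,50,75,95]).round(3))
    t=q[q[:,2]>np.percentile(q[:,2],90)-.012]; rr=cv2.minAreaRect(t[:,:2].astype(np.float32)); print(len(t),t.mean(0),rr)
for nm,(r0,r1,c0,c1),zl in [("jar",(255,305,180,230),.05),("bracket",(270,325,350,395),.003),("bin",(200,275,390,450),.03),("tape",(195,245,165,215),.03)]:
    q=W[r0:r1,c0:c1].reshape(-1,3); q=q[q[:,2]>zl]; print(nm,q.min(0).round(3),q.max(0).round(3))
E
```

```text
lid z 0.1474560227557763 11440
((0.67894047498703, -0.05507256090641022), (0.3140595555305481, 0.19937317073345184), 84.12625122070312) [[ 0.5637073  -0.2010763 ]
 [ 0.76203376 -0.2214795 ]
 [ 0.79417366  0.09093118]
 [ 0.5958472   0.11133438]]
front 385 [0.158 0.177 0.18  0.182 0.184]
322 [0.52726108 0.03078045 0.1806241 ] ((0.5294184684753418, 0.03023127280175686), (0.10996173322200775, 0.01684524118900299), 83.95466613769531)
lid 503 [0.156 0.175 0.188 0.191 0.193]
348 [ 0.54926549 -0.11058164  0.18929759] ((0.5544077754020691, -0.11186562478542328), (0.11023513227701187, 0.024921922013163567), 84.32777404785156)
jar [0.397 0.148 0.051] [0.465 0.213 0.098]
bracket [ 0.32  -0.26   0.003] [ 0.448 -0.154  0.064]
bin [ 0.455 -0.373  0.03 ] [ 0.596 -0.26   0.068]
tape [0.516 0.168 0.03 ] [0.615 0.267 0.058]
```

The box measures: origin about (0.580, -0.045), yaw about -5.9°. Both bars agree with the model, and the front stands at about 0.2 rad. After a turn of -65° the tool axes are container (y, x, down). I'll go to a hover above the front bar and look.

send_rows([
  [4.0,[0,0,-0.5],-9.3],
  [4.0,[0,0,-0.5],-9.3],
  [4.0,[0,0,-0.5],-9.3],
  [4.0,[0,0,-0.5],-9.3],
  [4.0,[0,0,-0.5],-9.3],
  [4.0,[0,0,-0.5],-9.2],
  [4.0,[0,0,-0.5],-9.2],
  [4.0,[5.0,2.0,0],0],
  [4.0,[5.5,2.1,0],0],
  [4.0,[5.5,2.1,0],0],
])

```text
t: 1.35
tool_pos: [0.2843, -0.4355, 0.2656]
tool_rot: [-2.332, -2.103, -0.001]
contact_force: [0.4, 0.1, 0.2]
opening: 0.0398
grip_force: 0.0
```

send_rows([
  [4.0,[5.5,2.1,0],0],
  [4.0,[5.5,2.1,0],0],
  [4.0,[5.5,2.1,0],0],
  [4.0,[5.5,2.1,0],0],
  [4.0,[5.5,2.1,0],0],
  [4.0,[5.5,2.1,0],0],
  [4.0,[5.5,2.1,0],0],
  [4.0,[5.5,2.1,0],0],
  [4.0,[5.0,2.1,0],0],
  [4.0,[0,0,0],0],
])

```text
t: 2.6
tool_pos: [0.5224, 0.0338, 0.2654]
tool_rot: [-2.325, -2.11, 0.001]
contact_force: [-0.9, -0.5, -0.7]
opening: 0.04
grip_force: 0.0
```

```bash
cat >> h.py <<'E'
from scipy.spatial.transform import Rotation as Ro
O=np.array([.580,-.045]); th=np.radians(-5.87); C=np.array([[np.cos(th),np.sin(th)],[-np.sin(th),np.cos(th)]])
def cont(p): p=np.asarray(p,float); return np.concatenate([(p[...,:2]-O)@C.T,p[...,2:]],-1)
def st():
    o=ctrl.get_obs(); R=Ro.from_rotvec(o["tool_rot"]).as_matrix()
    print("t",round(o["t"],2),"tcp cont",cont(o["tool_pos"]).round(4),"toolx in cont",(C@R[:2,0]).round(3),"F",np.round(o["contact_force"],1),"open",round(o["opening"],4),"grip",round(float(np.max(o["grip_force"])),1)); return o
E
python3 - <<'E'
from h import *
st(); im=ctrl.get_image("wrist"); cv2.imwrite("pics/w1.png",im["frame"][...,::-1]); W=cloud(im); np.save("w1.npy",W); np.save("w1f.npy",im["frame"])
f=im["frame"].astype(int); c=cont(W)
m=(abs(f[...,0]-f[...,2])<45)&(c[...,2]>.165)&(c[...,2]<.205)&(abs(c[...,0]+.05)<.06)
for n,s in(("front",1),("lid",-1)):
    k=m&(c[...,1]*s>.015)&(c[...,1]*s<.125); q=c[k]; print(n,len(q),q.mean(0) if len(q) else 0, np.percentile(q,[2,98],axis=0) if len(q) else 0)
E
```

```text
t 2.6 tcp cont [-0.0654  0.0725  0.2654] toolx in cont [-0.005  1.   ] F [-0.9 -0.5 -0.7] open 0.04 grip 0.0
front 1950 [-0.0586361   0.07510194  0.17802424] [[-0.06524311  0.01991075  0.16677503]
 [-0.04723476  0.12386875  0.180925  ]]
lid 421 [-0.02594924 -0.04827309  0.18790741] [[-0.02984846 -0.07017498  0.18390126]
 [-0.01964672 -0.01895384  0.19018421]]
```

Bar confirmed at container (-59, 72, 175). I'll descend and grip it.

send_rows([
  [4.0,[0,0.3,3.0],0],
  [4.0,[0,0.3,3.5],0],
  [4.0,[0,0,3.0],0],
  [4.0,[0,0,1.3],0],
  [4.0,[0,0,0],0],
  [0.8,[0,0,0],0],
  [0.8,[0,0,0],0],
  [0.8,[0,0,0],0],
  [0.8,[0,0,0],0],
], newtons=30)

```text
t: 3.78
tool_pos: [0.5288, 0.0301, 0.1602]
tool_rot: [2.33, 2.104, 0.002]
contact_force: [-2.3, -1.5, 6.1]
opening: 0.0106
grip_force: 29.6
```

```bash
python3 - <<'E'
from h import *
st()
r=.1579;p0=np.arctan2(.0593,.1460)
ph=np.linspace(p0,1.141+.03,17)
P=np.stack([-r*np.sin(ph),r*np.cos(ph)],1)
print(P[0],(np.diff(P,axis=0)*100).round(2).tolist())
ph=np.linspace(1.141,.191-.02,17);P=np.stack([-r*np.sin(ph),r*np.cos(ph)],1);print((np.diff(P,axis=0)*100).round(2).tolist())
E
```

```text
t 3.77 tcp cont [-0.0586  0.0694  0.1602] toolx in cont [-0.  1.] F [-2.3 -1.5  6.1] open 0.0106 grip 29.6
[-0.05941918  0.14629344] [[-0.71, -0.31], [-0.69, -0.34], [-0.68, -0.38], [-0.66, -0.41], [-0.64, -0.44], [-0.61, -0.47], [-0.59, -0.5], [-0.56, -0.53], [-0.54, -0.56], [-0.51, -0.58], [-0.48, -0.61], [-0.45, -0.63], [-0.42, -0.65], [-0.39, -0.67], [-0.35, -0.69], [-0.32, -0.71]]
[[0.43, 0.86], [0.48, 0.83], [0.53, 0.8], [0.57, 0.77], [0.62, 0.73], [0.66, 0.69], [0.7, 0.65], [0.74, 0.61], [0.78, 0.56], [0.81, 0.51], [0.84, 0.46], [0.86, 0.41], [0.89, 0.36], [0.91, 0.3], [0.92, 0.25], [0.94, 0.19]]
```

send_rows([
  [0.8,[0,-0.7,0.3],0],
  [0.8,[0,-0.7,0.35],0],
  [0.8,[0,-0.7,0.4],0],
  [0.8,[0,-0.65,0.4],0],
  [0.8,[0,-0.65,0.45],0],
  [0.8,[0,-0.6,0.45],0],
  [0.8,[0,-0.6,0.5],0],
  [0.8,[0,-0.55,0.55],0],
])

```text
t: 4.78
tool_pos: [0.4763, 0.0356, 0.1238]
tool_rot: [-2.332, -2.105, 0.0]
contact_force: [2.4, -1.7, 1.4]
opening: 0.0111
grip_force: 30.0
```

```bash
python3 -c "
from h import *
st()"
```

```text
t 4.78 tcp cont [-0.1114  0.0696  0.1238] toolx in cont [-0.  1.] F [ 2.4 -1.7  1.4] open 0.0111 grip 30.0
```

send_rows([
  [0.8,[0,-0.55,0.55],0],
  [0.8,[0,-0.5,0.6],0],
  [0.8,[0,-0.5,0.6],0],
  [0.8,[0,-0.45,0.65],0],
  [0.8,[0,-0.4,0.65],0],
  [0.8,[0,-0.4,0.65],0],
  [0.8,[0,-0.35,0.7],0],
  [0.8,[0,-0.3,0.6],0],
  [0.8,[0,0,0],0],
  [0.8,[0,0,0],0],
])

```text
t: 6.02
tool_pos: [0.4461, 0.0389, 0.08]
tool_rot: [2.328, 2.102, 0.007]
contact_force: [-2.7, -0.1, 25.3]
opening: 0.0102
grip_force: 32.0
```

```bash
python3 - <<'E'
from h import *
st(); im=ctrl.get_image("side"); c=cont(cloud(im)); cv2.imwrite("pics/s2.png",cv2.resize(im["frame"][90:330,150:470,::-1],None,fx=2,fy=2)); f=im["frame"].astype(int)
m=(abs(f[...,0]-f[...,2])<45)&(abs(c[...,0]+.13)<.06)&(abs(c[...,1]-.07)<.055)&(c[...,2]>.08)&(c[...,2]<.13)
q=c[m]; print(len(q), q.mean(0) if len(q) else '')
E
```

```text
t 6.03 tcp cont [-0.1418  0.0697  0.08  ] toolx in cont [-0.  1.] F [-2.7 -0.1 25.3] open 0.0102 grip 32.0
411 [-0.13919881  0.09122326  0.10446417]
```

View pics/s2.png

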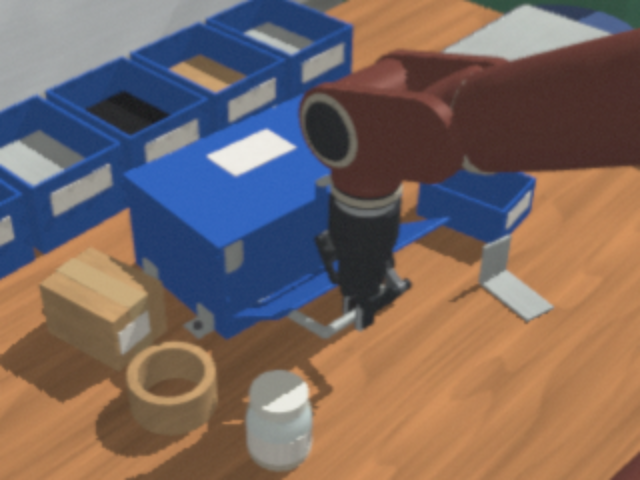

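The front is at its stop: bar about 142 forward, 25 N reaction, and the picture shows the panel lying down at (350,290) with jar, bracket and tape untouched. Next I'll push it back up along the arc.

send_rows([
  [0.8,[0,0.45,-1.0],0],
  [0.8,[0,0.5,-0.85],0],
  [0.8,[0,0.55,-0.8],0],
  [0.8,[0,0.6,-0.75],0],
  [0.8,[0,0.6,-0.75],0],
  [0.8,[0,0.65,-0.7],0],
  [0.8,[0,0.7,-0.65],0],
  [0.8,[0,0.75,-0.6],0],
  [0.8,[0,0.8,-0.55],0],
  [0.8,[0,0.8,-0.5],0],
])

```text
t: 7.32
tool_pos: [0.5037, 0.0328, 0.1489]
tool_rot: [-2.327, -2.101, 0.01]
contact_force: [-16.9, 0.4, 20.6]
opening: 0.0107
grip_force: 31.2
```

send_rows([
  [0.8,[0,0.85,-0.45],0],
  [0.8,[0,0.85,-0.4],0],
  [0.8,[0,0.9,-0.4],0],
  [0.8,[0,0.9,-0.3],0],
  [0.8,[0,0.9,-0.25],0],
  [0.8,[0,0.9,-0.2],0],
  [0.8,[0,0.2,0],0],
  [0.8,[0,0,0],0],
  [0.8,[0,0,0],0],
])

```text
t: 8.45
tool_pos: [0.559, 0.027, 0.169]
tool_rot: [-2.329, -2.103, 0.007]
contact_force: [-14.9, -0.1, 16.3]
opening: 0.0106
grip_force: 32.3
```

```bash
python3 -c "
from h import *
st()"
```

```text
t 8.45 tcp cont [-0.0283  0.0695  0.169 ] toolx in cont [-0.001  1.   ] F [-14.9  -0.1  16.3] open 0.0106 grip 32.3
```

send_rows([
  [0.8,[0,0.3,0],0],
  [0.8,[0,0,0],0],
  [0.8,[0,0,0],0],
])

```text
t: 8.82
tool_pos: [0.559, 0.027, 0.1689]
tool_rot: [-2.324, -2.099, 0.017]
contact_force: [-26.5, 0.4, 22.2]
opening: 0.0106
grip_force: 33.2
```

```bash
python3 -c "
from h import *
st()"
```

```text
t 8.82 tcp cont [-0.0282  0.0695  0.1689] toolx in cont [-0.001  1.   ] F [-26.5   0.4  22.2] open 0.0106 grip 33.2
```

Stop is firm and the front is home. I'll relax, release, rise, go over the lid bar and look.

send_rows([
  [0.8,[0,-0.4,-0.2],0],
  [0.8,[0,0,0],0],
  [4.0,[0,0,0],0],
  [4.0,[0,0,0],0],
  [4.0,[0,0,0],0],
  [4.0,[0,0,-2.0],0],
  [4.0,[0,0,-4.0],0],
  [4.0,[0,0,-2.5],0],
  [4.0,[-3.0,0,0],0],
  [4.0,[-4.0,0.1,0],0],
])

```text
t: 10.07
tool_pos: [0.5543, -0.043, 0.2554]
tool_rot: [2.328, 2.105, 0.003]
contact_force: [-0.1, 0.1, -0.4]
opening: 0.0403
grip_force: 0.0
```

send_rows([
  [4.0,[-4.0,0.1,0],0],
  [4.0,[-3.0,0,0],0],
  [4.0,[0,0,0],0],
])

```text
t: 10.45
tool_pos: [0.5477, -0.1141, 0.2544]
tool_rot: [2.334, 2.1, 0.001]
contact_force: [0.2, 0.6, 0.5]
opening: 0.04
grip_force: 0.0
```

```bash
python3 - <<'E'
from h import *
st(); im=ctrl.get_image("wrist"); c=cont(cloud(im)); f=im["frame"].astype(int); cv2.imwrite("pics/w3.png",im["frame"][...,::-1])
m=(abs(f[...,0]-f[...,2])<45)&(c[...,2]>.17)&(c[...,2]<.205)&(abs(c[...,0]+.03)<.03)
for n,s in(("front",1),("lid",-1)):
    k=m&(c[...,1]*s>.015)&(c[...,1]*s<.125); q=c[k]; print(n,len(q),np.percentile(q,[5,50,95],axis=0).round(4).tolist() if len(q) else 0)
E
```

```text
t 10.45 tcp cont [-0.025  -0.0721  0.2544] toolx in cont [0.003 1.   ] F [0.2 0.6 0.5] open 0.04 grip 0.0
front 2118 [[-0.0336, 0.0177, 0.1797], [-0.0279, 0.046, 0.1886], [-0.021, 0.0741, 0.1903]]
lid 2654 [[-0.0289, -0.1185, 0.1741], [-0.0225, -0.0618, 0.188], [-0.0055, -0.0173, 0.19]]
```

View pics/w3.png

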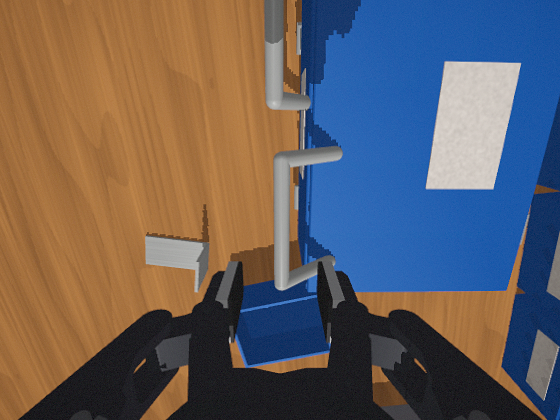

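The front bar (col 275, top) sits home at x≈-28. The lid bar (col 283, rows 155-285) is centred between the fingers. I'll descend and grip the lid bar.

send_rows([
  [4.0,[0,0,3.0],0],
  [4.0,[0,0,3.0],0],
  [4.0,[0,0,2.0],0],
  [4.0,[0,0,0.7],0],
  [4.0,[0,0,0],0],
  [0.8,[0,0,0],0],
  [0.8,[0,0,0],0],
  [0.8,[0,0,0],0],
  [0.8,[0,0,0],0],
], newtons=45)

```text
t: 11.62
tool_pos: [0.5492, -0.1128, 0.1674]
tool_rot: [2.329, 2.102, 0.005]
contact_force: [4.9, 0.2, 0.7]
opening: 0.0104
grip_force: 43.9
```

```bash
python3 - <<'E'
from h import *
st()
a=np.arctan2(45,225)+np.linspace(0,.698,21);r=np.hypot(.225,.045);P=np.stack([-r*np.cos(a),r*np.sin(a)],1)
print((np.diff(P,axis=0)*100).round(2).tolist(),P[-1]-P[0])
E
```

```text
t 11.62 tcp cont [-0.0237 -0.0706  0.1674] toolx in cont [0. 1.] F [4.9 0.2 0.7] open 0.0104 grip 43.9
[[0.17, 0.78], [0.2, 0.78], [0.22, 0.77], [0.25, 0.76], [0.28, 0.75], [0.3, 0.74], [0.33, 0.73], [0.35, 0.72], [0.38, 0.71], [0.4, 0.69], [0.43, 0.68], [0.45, 0.66], [0.47, 0.65], [0.5, 0.63], [0.52, 0.61], [0.54, 0.59], [0.56, 0.57], [0.58, 0.55], [0.6, 0.53], [0.62, 0.51]] [0.08154186 0.13408032]
```

send_rows([
  [0.8,[0,0.2,-0.8],0],
  [0.8,[0,0.2,-0.8],0],
  [0.8,[0,0.2,-0.75],0],
  [0.8,[0,0.25,-0.75],0],
  [0.8,[0,0.3,-0.75],0],
  [0.8,[0,0.3,-0.75],0],
  [0.8,[0,0.35,-0.75],0],
  [0.8,[0,0.35,-0.7],0],
  [0.8,[0,0.4,-0.7],0],
  [0.8,[0,0.4,-0.7],0],
])

```text
t: 12.88
tool_pos: [0.5762, -0.1156, 0.2405]
tool_rot: [-2.331, -2.104, 0.003]
contact_force: [-2.7, -0.9, -1.9]
opening: 0.0102
grip_force: 43.8
```

send_rows([
  [0.8,[0,0.4,-0.7],0],
  [0.8,[0,0.45,-0.65],0],
  [0.8,[0,0.5,-0.65],0],
  [0.8,[0,0.5,-0.65],0],
  [0.8,[0,0.5,-0.6],0],
  [0.8,[0,0.55,-0.6],0],
  [0.8,[0,0.55,-0.6],0],
  [0.8,[0,0.6,-0.55],0],
  [0.8,[0,0.6,-0.5],0],
  [0.8,[0,0.6,-0.5],0],
])

```text
t: 14.12
tool_pos: [0.6284, -0.1211, 0.3037]
tool_rot: [-2.332, -2.105, 0.003]
contact_force: [-9.1, -0.2, 7.8]
opening: 0.0103
grip_force: 43.8
```

send_rows([
  [0.8,[0,0,0],0],
  [0.8,[0,0,0],0],
  [0.8,[0,0,0],0],
  [0.8,[0,0,0],0],
])

```text
t: 14.62
tool_pos: [0.6287, -0.1211, 0.3039]
tool_rot: [2.331, 2.104, -0.001]
contact_force: [-9.1, -0.2, 7.0]
opening: 0.0103
grip_force: 44.5
```

```bash
python3 - <<'E'
from h import *
st(); ims={n:ctrl.get_image(n) for n in("top","side")}
im=ims["side"]; cv2.imwrite("pics/s4.png",im["frame"][...,::-1])
for n,im in ims.items():
    c=cont(cloud(im)); f=im["frame"].astype(int)
    m=(f[...,2]>100)&(f[...,2]>f[...,0]+60)&(c[...,2]>.17)&(c[...,2]<.26)&(abs(c[...,1])<.15)&(c[...,0]>.03)&(c[...,0]<.2)
    q=c[m]; k=np.polyfit(q[:,0],q[:,2],1); print(n,len(q),"lid rad",np.arctan(-k[0]))
    m=(abs(f[...,0]-f[...,2])<45)&(c[...,2]>.17)&(c[...,2]<.2)&(abs(c[...,0]+.03)<.04)&(abs(c[...,1]-.07)<.055)
    print("front bar",m.sum(),np.median(c[m],axis=0))
E
```

```text
t 14.62 tcp cont [ 0.0563 -0.0707  0.3039] toolx in cont [0. 1.] F [-9.1 -0.2  7. ] open 0.0103 grip 44.5
top 3183 lid rad 0.6856756370343791
front bar 322 [-0.02961895  0.07087804  0.19011137]
side 141 lid rad 0.6920081348199333
front bar 246 [-0.03361018  0.07647272  0.18879579]
```

View pics/s4.png

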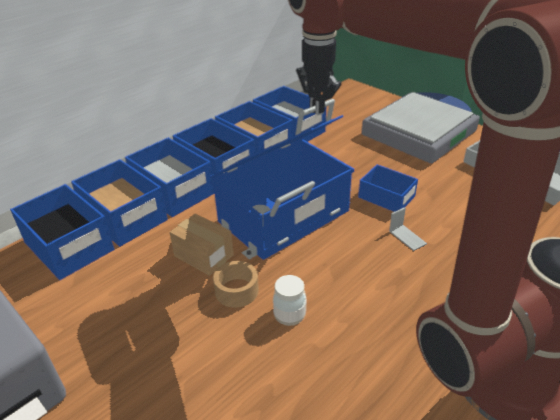

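The gripper holds the lid bar at about (320,115). The lid measures 0.69 rad in both views, the front is home with its bar at (-30, z 190 top), and the other things stand where they were. I'm handing in.

```bash
python3 -c "
from h import *
st(); print(ctrl.finish_job())"
```

```text
t 14.72 tcp cont [ 0.0563 -0.0708  0.3039] toolx in cont [0. 1.] F [-8.4 -1.3  5.9] open 0.0103 grip 44.5
the job is handed in; nothing more can be done
None
```

I pulled the drop front down to its stop, pushed it fully home, then lifted the lid to about 0.69 rad (40°) and handed the job in at 14.7 s with the gripper holding it still; the hand-in returned no verdict.

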